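# Free and open the air door of the jiko under the saucepan

### The arm

A 6-joint arm with a two-finger parallel gripper is mounted at the origin on the work surface. World frame = base frame: x ahead of the robot, y to its left, z up, the work surface at z = 0. Lengths are in mm, angles in rad, forces in N, time in s.
With the tool pointing down it reaches from about 300 to 775 mm from the base axis. Payload 14.6 kg.
Tool frame: the origin (TCP) lies at the very end of the fingers, on their centre line; the grasp point (between the pads) lies 19 mm behind it; z points along the fingers, y is the line along which they close (so a half turn about z gives the same grasp; the last joint's range is limited). The gripper opens to 94 mm and grips with 3 to 60 N. Pads are 16 mm wide; open, the fingers measure 119 mm over their backs; the gripper's body (75 mm by 177 mm) begins 78 mm behind the grasp point.
Start: joints at [-1.209, 0.3, 1.521, -0, 1.321, -0.067], TCP at [228.671, -500.199, 205.446] pointing down, gripper open.
Joint ranges: [-3.03, 3.03], [-0.79, 2.21], [0.23, 2.52], [-1.04, 4.18], [0, 3.07], [-2.55, 2.55]. Speed limits (rad/s): [2.22, 2.22, 2.57, 3.14, 3.14, 3.14].

### API

Orientations are given as [roll, pitch, yaw] about the fixed x, y, z axes, in that order (R = Rz(yaw) Ry(pitch) Rx(roll)).
In Python, from cell import manip gives the robot as it stands. The module is installed in compiled form; this text tells all that it offers.
- The arm moves only by the shell command python3 -m inch 'ROWS' [FORCE]. ROWS is JSON, a list of rows, each an object of numbers: "gripper": the opening, from 0 (shut) to 1 (fully open); "dx", "dy", "dz": the shift along the world's x, y, z in m; "wx", "wy", "wz": the turn, a rotation vector about the world's x, y, z in degrees. A call has exactly 5 rows; each row is the pose to reach, as a shift and turn from the pose commanded when the call began; what a row does not reach only later rows make up. A row lasts 1/12 s, in which the tool goes at most 41.7 mm and 7.16 degrees, less where a joint would pass 70% of its speed; a pose out of reach is approached as far as the arm can. A call with a gripper value outside its range is refused whole. The fingers move at their own pace and stop on an object; FORCE is the grip in N (left out, the last holds). Time passes only in rows, so rows that repeat a pose let the fingers close, or fill a call up. It gives the time, the measured TCP pose, the force, the opening and the grip force at its end, in the units of the state.
- manip.read_state(): the state, without advancing time (a new reading comes with each control period).
- manip.camera(name): name is "scene" or "top"; returns the picture (384x512x3 uint8, blue, green, red); there is no depth.
- manip.camera_info(name): a dict with "camera_matrix" (3x3 intrinsics, pixels), "R" (3x3) and "t" (3): a world point X has camera coordinates R X + t. Camera axes: x right, y down, z forward; pixel columns grow to the right and rows downward; lengths in mm; the calibration is good to about 2 mm. A picture is of the moment at which its call begins. camera_info takes no time and is no camera call.
- manip.sign_off(): hands the job in; it is judged then, once.
The state is a dict: "clock": time; "joints": joint angles; "qd": joint speeds; "effort": joint torques, N m; "eef_pos": TCP position; "eef_rot": TCP orientation; "wrist_force": force on the tool from outside, world axes, zero at the start; "moment": the same for the moment, N m; "finger_gap": finger opening in mm; "finger_force": force on a finger pad.
Only numpy, scipy, OpenCV 4.12 (cv2) and the standard library are available. Lean on these libraries where they do the work, as an engineer would, in place of code of your own. Each camera call takes 0.05 s, during which the arm holds its last target. There are 200 camera calls.

### The job

One of the two jikos has the saucepan standing on it. Through the gap in the top of that jiko's air box, press the sprung hook down until its air door springs ajar, then swing that door wide open, nearly square to the front. Leave the other jiko's door shut and the saucepan where it stands.

Things in the scene. Friction and masses are not known exactly. Their poses are not given: they have to be found in the camera images.
- hook_pad (a point): Top centre of the sprung steel thumb pad of the jiko carrying the saucepan (50 mm along x, 42 along y; axes as hinge), 17 mm below the air-box top in a gap 65 by 55 mm. It goes straight down: 4 N to start, 10 N at its stop 26 mm down; 12 mm or more frees the door (18 is a good aim). It springs back. Its hook passes through the door, tip 62 mm out (-x) from here, 10 above the pad.
- hinge (a point): On the vertical hinge axis of the air door of the jiko carrying the saucepan, 113 mm above the floor, level with the door's top; fixed. Axes: z up, -x out of the front, roughly to the robot. Shut, the door (plate 8 mm thick, 12 to 113 mm above the floor) runs from here along -y to its free edge 156 mm away, crossing in front of the pad; its free edge swings out to -x.
- air_door (a joint): Angle of that air door, rad: 0.03 latched shut, 1.5 its stop (square to the front). Freed, a weak spring swings it to about 0.7, where friction stops it; from there a light push on its inner face (under 2 N) moves it and it stays where left. At 0.7 there are some 80 mm between its inner face and the hook's tip, room to let shut fingertips down behind it from above.
- spare_door (a joint): The like air door of the other jiko, the one with nothing on it (both are squat dark steel stoves 236 mm across, 170 high, with an air box 170 mm wide, 115 high, in front): angle in rad, 0.03 latched shut. It is to stay shut.
- pan_rim (a point): Point on the rim of the stainless steel saucepan (170 mm across, 70 high, underside 170 mm above the floor, on its jiko), straight opposite its black handle. Its x axis points along the handle, level, through the pan's middle 85 mm away; the handle reaches 305 mm from this point, on the far side from the robot.

How it is judged (in metres and radians):
On the way:
1. the hook has been pressed and the air door has sprung ajar (past 0.3 rad) (value of joint air_door above 0.3 rad), for 0.1 s.
At the end, for the whole second after the job is handed in: The air door of the jiko under the saucepan stands still, open past 1.1 rad (63 degrees); the other jiko's door is shut (under 0.15 rad) and the saucepan is within 30 mm of where it stood (value of joint air_door above 1.1 rad and velocity of joint air_door below 0.1 rad/s and value of joint spare_door below 0.15 rad and distance of pan_rim from where it was at the start of the episode below 0.03 m); the robot touches nothing.
It fails at once if the other jiko's door is opened (past 0.15 rad) (value of joint spare_door above 0.15 rad).
It fails at once if the saucepan is shifted by more than 30 mm (distance of pan_rim from where it was at the start of the episode above 0.03 m).
It also fails if it takes over 45 s, if anything falls off the work surface, if the arm or the gripper's body presses on something with over 40 N, if the wrist force passes 120 N, or if a joint passes its speed limit or range.

## Working session

There is one attempt and no reset: what is moved stays moved. The work goes in short steps, Python scripts to look and compute and a shell command to move; the robot and the scene stay as the last step left them, time stands still between calls to the robot, and variables do not carry over. Pictures are saved under pics/ and viewed, at most 10 in all, crops included, and the job is handed in when it is done.

```bash
mkdir -p pics; python3 - <<'E'
from cell import manip
import cv2
for n in("scene","top"):
    cv2.imwrite(f"pics/{n}0.png",manip.camera(n)); i=manip.camera_info(n); print(n,i)
s=manip.read_state();print(s["clock"],s["eef_rot"],s["finger_gap"])
E
```

```text
scene {'camera_matrix': array([[356.46106169,   0.        , 259.01941371],
       [  0.        , 356.46106169, 190.29201482],
       [  0.        ,   0.        ,   1.        ]]), 'R': array([[ 0.82020111,  0.57201419, -0.00836124],
       [ 0.35946438, -0.5266895 , -0.77031392],
       [-0.44503427,  0.62880676, -0.63761004]]), 't': array([-533.68683714, -114.85930662, 1166.70757037])}
top {'camera_matrix': array([[426.65167979,   0.        , 256.64657293],
       [  0.        , 426.65167979, 191.36820774],
       [  0.        ,   0.        ,   1.        ]]), 'R': array([[-0.01963422, -0.9996626 , -0.01700528],
       [-0.99174327,  0.0216289 , -0.12640201],
       [ 0.12672716,  0.01438307, -0.99183333]]), 't': array([  24.57133164,  667.73796935, 1087.5205891 ])}
0.1 [-3.14058390e+00 -7.21138123e-05  4.28836966e-01] 94.18458354084781
```

View pics/scene0.png

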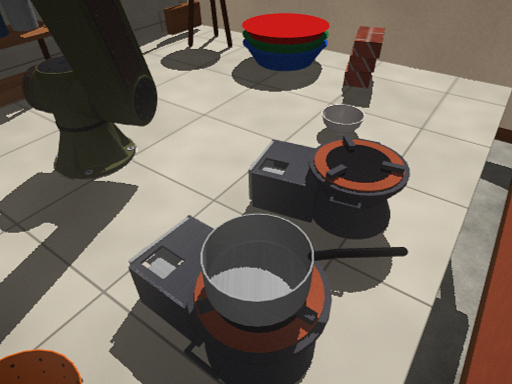

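View pics/top0.png

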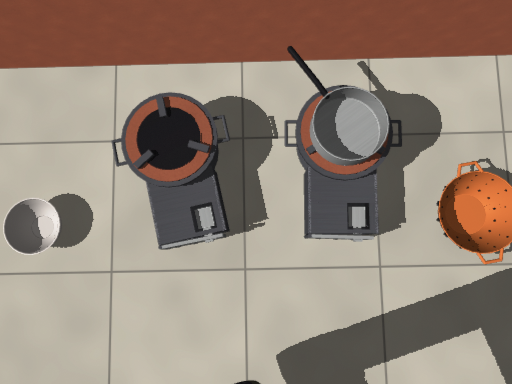

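The pan stands on the right-hand jiko in the top view (air box about columns 305–378, rows 170–240, pad near (358,217)). I'll enlarge that part.

```bash
python3 - <<'E'
import cv2
a=cv2.imread("pics/top0.png")[160:260,290:400]
cv2.imwrite("pics/c1.png",cv2.resize(a,None,fx=6,fy=6,interpolation=cv2.INTER_CUBIC))
E
```

```text
(no output)
```

View pics/c1.png

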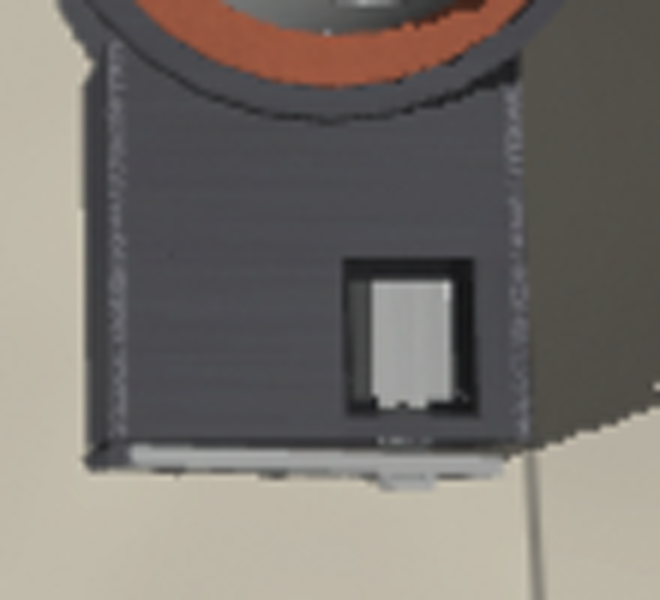

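```bash
cat > h.py <<'E'
from cell import manip
import numpy as np
def back(n,u,v,z):
    i=manip.camera_info(n);K,R,t=i["camera_matrix"],i["R"],np.array(i["t"])
    d=R.T@np.linalg.solve(K,[u,v,1]);c=-R.T@t
    return c+d*(z-c[2])/d[2]
E
python3 - <<'E'
from h import *
for n,u,v,z in [("gapTL",345,260,115),("gapTR",475,260,115),("gapBR",475,413,115),("gapBL",347,413,115),("padTL",350,280,98),("padBR",452,408,98),("hinge",130,455,113),("free",503,460,113),("boxL",122,438,115),("boxR",522,438,115),("boxTR",515,90,115),("boxTL",118,60,115),("tip",408,480,108)]:
    print(n,back("top",290+(u+.5)/6-.5,160+(v+.5)/6-.5,z).round(1))
E
```

```text
gapTL [ 625.4 -212.2  115. ]
gapTR [ 624.2 -265.3  115. ]
gapBR [ 561.8 -262.   115. ]
gapBL [ 562.8 -210.1  115. ]
padTL [ 618.6 -217.3   98. ]
padBR [ 564.6 -256.8   98. ]
hinge [ 547.7 -121.6  113. ]
free [ 542.6 -272.8  113. ]
boxL [ 554.6 -118.4  115. ]
boxR [ 551.3 -280.5  115. ]
boxTR [ 694.4 -285.5  115. ]
boxTL [ 710.6 -122.3  115. ]
tip [ 535.3 -235.   108. ]
```

The frame checks out: the gap is 53 × 63 mm, the door 151 mm and the yaw about -0.034. The pad is near (593,-237,98) and the hinge near (548,-122). I'll approach with the fingers shut.

```bash
python3 -m inch '[{"gripper":0,"dx":0.03,"dy":0.022,"dz":0,"wz":-5.3},{"gripper":0,"dx":0.06,"dy":0.044,"dz":0,"wz":-10.6},{"gripper":0,"dx":0.09,"dy":0.066,"dz":0,"wz":-15.9},{"gripper":0,"dx":0.12,"dy":0.088,"dz":0,"wz":-21.2},{"gripper":0,"dx":0.15,"dy":0.11,"dz":0,"wz":-26.5}]' 20
python3 -m inch '[{"gripper":0,"dx":0.03,"dy":0.022},{"gripper":0,"dx":0.06,"dy":0.044},{"gripper":0,"dx":0.09,"dy":0.066},{"gripper":0,"dx":0.12,"dy":0.088},{"gripper":0,"dx":0.15,"dy":0.11}]'
```

```text
validation failed for argument at $[0]...
validation failed for argument at $[0]...
```

```bash
python3 -m inch '[{"gripper":0,"dx":0.03,"dy":0.022,"dz":0,"wx":0,"wy":0,"wz":-5.3},{"gripper":0,"dx":0.06,"dy":0.044,"dz":0,"wx":0,"wy":0,"wz":-10.6},{"gripper":0,"dx":0.09,"dy":0.066,"dz":0,"wx":0,"wy":0,"wz":-15.9},{"gripper":0,"dx":0.12,"dy":0.088,"dz":0,"wx":0,"wy":0,"wz":-21.2},{"gripper":0,"dx":0.15,"dy":0.11,"dz":0,"wx":0,"wy":0,"wz":-26.5}]' 20
```

```text
clock: 0.52
eef_pos: [379.8, -388.8, 205.3]
eef_rot: [-3.141, 0.0, -0.039]
wrist_force: [0.8, -0.6, 0.2]
finger_gap: 64.1
finger_force: 0.0
```

```bash
python3 -m inch '[{"gripper":0,"dx":0.025,"dy":0.018,"dz":0,"wx":0,"wy":0,"wz":0},{"gripper":0,"dx":0.05,"dy":0.036,"dz":0,"wx":0,"wy":0,"wz":0},{"gripper":0,"dx":0.075,"dy":0.054,"dz":0,"wx":0,"wy":0,"wz":0},{"gripper":0,"dx":0.1,"dy":0.072,"dz":0,"wx":0,"wy":0,"wz":0},{"gripper":0,"dx":0.125,"dy":0.09,"dz":0,"wx":0,"wy":0,"wz":0}]'
python3 -m inch '[{"gripper":0,"dx":0.025,"dy":0.018,"dz":-0.01,"wx":0,"wy":0,"wz":0},{"gripper":0,"dx":0.05,"dy":0.036,"dz":-0.02,"wx":0,"wy":0,"wz":0},{"gripper":0,"dx":0.075,"dy":0.053,"dz":-0.035,"wx":0,"wy":0,"wz":0},{"gripper":0,"dx":0.088,"dy":0.062,"dz":-0.05,"wx":0,"wy":0,"wz":0},{"gripper":0,"dx":0.088,"dy":0.062,"dz":-0.06,"wx":0,"wy":0,"wz":0}]'
python3 - <<'E'
from cell import manip
import cv2
a=manip.camera("top")[150:270,280:440]; b=manip.camera("scene")[180:380,90:350]
cv2.imwrite("pics/a1.png",cv2.hconcat([cv2.resize(a,(400,300)),cv2.resize(b,(390,300))]))
E
```

```text
clock: 0.93
eef_pos: [504.7, -299.0, 205.2]
eef_rot: [-3.141, 0.0, -0.034]
wrist_force: [0.3, -1.4, 0.3]
finger_gap: 31.4
finger_force: 0.0
clock: 1.35
eef_pos: [593.1, -235.7, 143.1]
eef_rot: [-3.14, 0.002, -0.031]
wrist_force: [-0.4, -0.6, -0.2]
finger_gap: 0.6
finger_force: 0.0
```

View pics/a1.png

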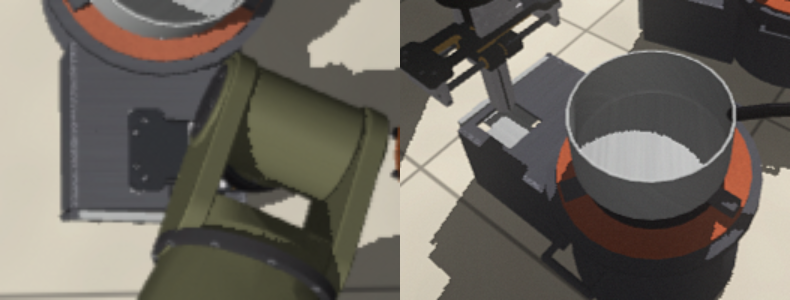

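The picture shows the shut fingers just over the gap (scene half, around (505,105)), clear of the pan. I'll press down now.

```bash
python3 -m inch '[{"gripper":0,"dx":0,"dy":0,"dz":-0.015,"wx":0,"wy":0,"wz":0},{"gripper":0,"dx":0,"dy":0,"dz":-0.03,"wx":0,"wy":0,"wz":0},{"gripper":0,"dx":0,"dy":0,"dz":-0.042,"wx":0,"wy":0,"wz":0},{"gripper":0,"dx":0,"dy":0,"dz":-0.047,"wx":0,"wy":0,"wz":0},{"gripper":0,"dx":0,"dy":0,"dz":-0.051,"wx":0,"wy":0,"wz":0}]'
```

```text
clock: 1.87
eef_pos: [591.1, -238.9, 94.7]
eef_rot: [3.141, 0.0, -0.035]
wrist_force: [-3.2, 0.2, 5.5]
finger_gap: 0.8
finger_force: 2.5
```

Contact with the pad at z of about 95 (5.5 N), as expected. I'll press a further 16 mm and hold.

```bash
python3 -m inch '[{"gripper":0,"dx":0,"dy":0,"dz":-0.005,"wx":0,"wy":0,"wz":0},{"gripper":0,"dx":0,"dy":0,"dz":-0.01,"wx":0,"wy":0,"wz":0},{"gripper":0,"dx":0,"dy":0,"dz":-0.015,"wx":0,"wy":0,"wz":0},{"gripper":0,"dx":0,"dy":0,"dz":-0.015,"wx":0,"wy":0,"wz":0},{"gripper":0,"dx":0,"dy":0,"dz":-0.015,"wx":0,"wy":0,"wz":0}]'
python3 -m inch '[{"gripper":0,"dx":0,"dy":0,"dz":0,"wx":0,"wy":0,"wz":0},{"gripper":0,"dx":0,"dy":0,"dz":0,"wx":0,"wy":0,"wz":0},{"gripper":0,"dx":0,"dy":0,"dz":0,"wx":0,"wy":0,"wz":0},{"gripper":0,"dx":0,"dy":0,"dz":0,"wx":0,"wy":0,"wz":0},{"gripper":0,"dx":0,"dy":0,"dz":0,"wx":0,"wy":0,"wz":0}]'
python3 - <<'E'
from cell import manip
import cv2
a=manip.camera("top")[150:300,280:440]; b=manip.camera("scene")[180:380,90:350]
cv2.imwrite("pics/a2.png",cv2.hconcat([cv2.resize(a,(400,375)),cv2.resize(b,(390,375))]))
E
```

```text
clock: 2.28
eef_pos: [591.7, -238.9, 80.8]
eef_rot: [3.141, -0.001, -0.034]
wrist_force: [-6.2, 0.1, 8.2]
finger_gap: 0.5
finger_force: 3.7
clock: 2.7
eef_pos: [591.7, -238.9, 81.1]
eef_rot: [3.141, -0.001, -0.034]
wrist_force: [-4.3, 0.6, 8.1]
finger_gap: 0.7
finger_force: 3.7
```

View pics/a2.png

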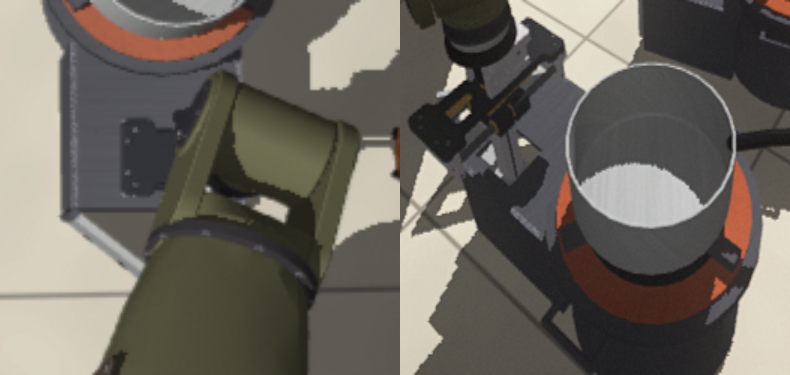

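The door has sprung ajar. It runs from the hinge at (65,213) to about (140,275) in the left half, roughly 0.7 rad. Next I lift out, move to (500,-234) behind the door, and go down.

```bash
python3 -m inch '[{"gripper":0,"dx":0,"dy":0,"dz":0.015,"wx":0,"wy":0,"wz":0},{"gripper":0,"dx":0,"dy":0,"dz":0.035,"wx":0,"wy":0,"wz":0},{"gripper":0,"dx":0,"dy":0,"dz":0.06,"wx":0,"wy":0,"wz":0},{"gripper":0,"dx":0,"dy":0,"dz":0.075,"wx":0,"wy":0,"wz":0},{"gripper":0,"dx":-0.01,"dy":0,"dz":0.08,"wx":0,"wy":0,"wz":0}]'
python3 -m inch '[{"gripper":0,"dx":-0.02,"dy":0.001,"dz":0,"wx":0,"wy":0,"wz":0},{"gripper":0,"dx":-0.045,"dy":0.002,"dz":0,"wx":0,"wy":0,"wz":0},{"gripper":0,"dx":-0.07,"dy":0.003,"dz":0,"wx":0,"wy":0,"wz":0},{"gripper":0,"dx":-0.083,"dy":0.004,"dz":0,"wx":0,"wy":0,"wz":0},{"gripper":0,"dx":-0.083,"dy":0.004,"dz":-0.01,"wx":0,"wy":0,"wz":0}]'
python3 - <<'E'
from cell import manip
import cv2
a=manip.camera("top")[150:300,280:440]; b=manip.camera("scene")[180:380,90:350]
cv2.imwrite("pics/a3.png",cv2.hconcat([cv2.resize(a,(400,375)),cv2.resize(b,(390,375))]))
E
```

```text
clock: 3.22
eef_pos: [583.3, -238.8, 163.2]
eef_rot: [3.139, -0.005, -0.033]
wrist_force: [0.1, -0.5, -0.2]
finger_gap: 0.4
finger_force: 0.0
clock: 3.63
eef_pos: [497.9, -234.9, 152.0]
eef_rot: [3.14, -0.004, -0.035]
wrist_force: [0.0, -0.2, -0.4]
finger_gap: 0.6
finger_force: 0.0
```

View pics/a3.png

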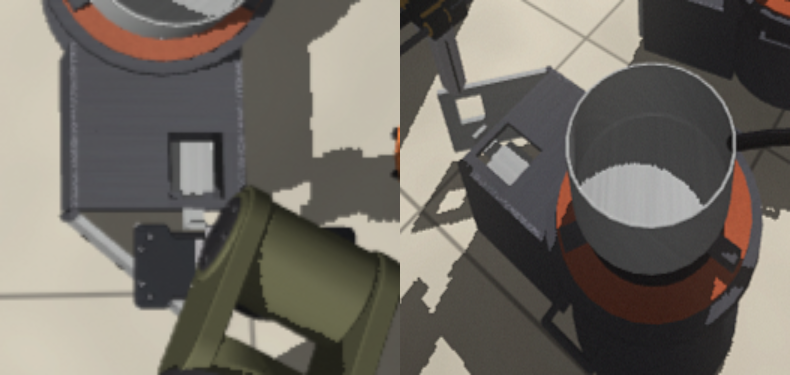

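The door holds at about 0.7 rad and the hook is back up. The fingertips are above the space between the door and the hook. I'll lower them.

```bash
python3 -m inch '[{"gripper":0,"dx":0.001,"dy":0,"dz":-0.015,"wx":0,"wy":0,"wz":0},{"gripper":0,"dx":0.001,"dy":0,"dz":-0.03,"wx":0,"wy":0,"wz":0},{"gripper":0,"dx":0.001,"dy":0,"dz":-0.045,"wx":0,"wy":0,"wz":0},{"gripper":0,"dx":0.001,"dy":0,"dz":-0.06,"wx":0,"wy":0,"wz":0},{"gripper":0,"dx":0.001,"dy":0,"dz":-0.073,"wx":0,"wy":0,"wz":0}]'
```

```text
clock: 4.15
eef_pos: [500.4, -234.2, 75.2]
eef_rot: [-3.141, 0.0, -0.033]
wrist_force: [-0.3, 0.5, -0.1]
finger_gap: 0.5
finger_force: 0.0
```

```bash
python3 -m inch '[{"gripper":0,"dx":-0.007,"dy":0.008,"dz":0,"wx":0,"wy":0,"wz":0},{"gripper":0,"dx":-0.014,"dy":0.016,"dz":0,"wx":0,"wy":0,"wz":0},{"gripper":0,"dx":-0.021,"dy":0.024,"dz":0,"wx":0,"wy":0,"wz":0},{"gripper":0,"dx":-0.028,"dy":0.032,"dz":0,"wx":0,"wy":0,"wz":0},{"gripper":0,"dx":-0.035,"dy":0.04,"dz":0,"wx":0,"wy":0,"wz":0}]'
python3 -m inch '[{"gripper":0,"dx":-0.006,"dy":0.01,"dz":0,"wx":0,"wy":0,"wz":0},{"gripper":0,"dx":-0.012,"dy":0.02,"dz":0,"wx":0,"wy":0,"wz":0},{"gripper":0,"dx":-0.018,"dy":0.029,"dz":0,"wx":0,"wy":0,"wz":0},{"gripper":0,"dx":-0.022,"dy":0.035,"dz":0,"wx":0,"wy":0,"wz":0},{"gripper":0,"dx":-0.024,"dy":0.039,"dz":0,"wx":0,"wy":0,"wz":0}]'
```

```text
clock: 4.57
eef_pos: [465.4, -193.9, 76.2]
eef_rot: [-3.142, -0.0, -0.033]
wrist_force: [1.0, -0.1, -0.8]
finger_gap: 0.4
finger_force: 0.3
clock: 4.98
eef_pos: [440.7, -154.6, 76.4]
eef_rot: [-3.142, -0.0, -0.033]
wrist_force: [-0.0, -0.6, 0.5]
finger_gap: 0.4
finger_force: 0.3
```

Now I back off (-y, +x), rise and look.

```bash
python3 -m inch '[{"gripper":0,"dx":0,"dy":-0.006,"dz":0,"wx":0,"wy":0,"wz":0},{"gripper":0,"dx":0,"dy":-0.015,"dz":0,"wx":0,"wy":0,"wz":0},{"gripper":0,"dx":0,"dy":-0.025,"dz":0.01,"wx":0,"wy":0,"wz":0},{"gripper":0,"dx":0,"dy":-0.03,"dz":0.035,"wx":0,"wy":0,"wz":0},{"gripper":0,"dx":0,"dy":-0.03,"dz":0.065,"wx":0,"wy":0,"wz":0}]'
python3 -m inch '[{"gripper":0,"dx":0,"dy":-0.03,"dz":0.02,"wx":0,"wy":0,"wz":0},{"gripper":0,"dx":-0.02,"dy":-0.06,"dz":0.03,"wx":0,"wy":0,"wz":0},{"gripper":0,"dx":-0.04,"dy":-0.09,"dz":0.04,"wx":0,"wy":0,"wz":0},{"gripper":0,"dx":-0.05,"dy":-0.12,"dz":0.04,"wx":0,"wy":0,"wz":0},{"gripper":0,"dx":-0.05,"dy":-0.13,"dz":0.04,"wx":0,"wy":0,"wz":0}]'
python3 - <<'E'
from cell import manip
import cv2
a=manip.camera("top")[80:300,120:440]; b=manip.camera("scene")[120:380,90:420]
cv2.imwrite("pics/a4.png",cv2.hconcat([cv2.resize(a,(420,290)),cv2.resize(b,(370,290))]))
E
```

```text
clock: 5.4
eef_pos: [440.0, -186.8, 141.0]
eef_rot: [-3.14, 0.003, -0.035]
wrist_force: [0.3, -0.4, -0.2]
finger_gap: 0.4
finger_force: 0.0
clock: 5.82
eef_pos: [388.9, -319.5, 182.2]
eef_rot: [3.14, -0.001, -0.037]
wrist_force: [0.5, 0.3, -0.9]
finger_gap: 0.7
finger_force: 0.0
```

View pics/a4.png

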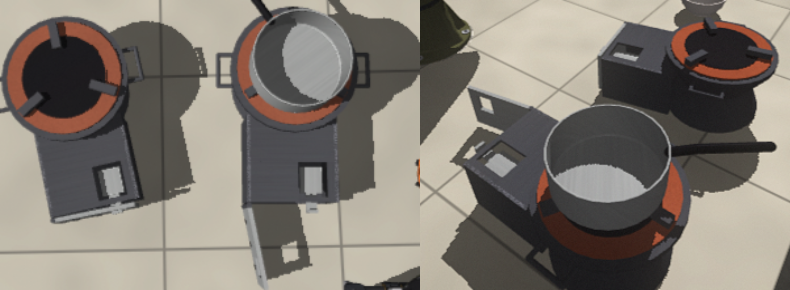

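The door stands nearly square to the front, about 1.38 rad, running from (250,207) to (265,287). The spare door is shut, the pan is unmoved and the arm is clear.

```bash
python3 -c "
from cell import manip
print(manip.sign_off())"
```

```text
the job is handed in; nothing more can be done
None
```

The job is handed in (verdict not shown): the air door under the saucepan is open to about 1.38 rad as measured in the last picture, with the other door shut, the pan where it stood and the arm clear.

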